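# Turn the drum mixer until its vent valve points straight up

## Task

With the fingertips, gently push the spokes of the drum mixer's wheel, one after another, until the brass vent valve stem between two of the spokes points straight up, and leave the wheel standing still like that. Do not grip or lift anything, do not push on the valve stem itself, and leave the mixer's stand and all the other things on the bench where they are.

Things in the scene. Friction and masses are not known exactly. Their poses are not given: they have to be found in the camera images.
- stand: Heavy stand (3 to 4 kg) of the drum mixer, loose on the bench: grey base plate 200 x 170 x 14 mm with one upright post, 50 mm wide, at its robot-side end; post and bearing reach 200 mm above the bench. Origin: centre of the plate's underside, on the bench; x along the shaft from the post to the wheel, z up.
- wheel: Upright drum wheel on a horizontal shaft: aluminium drum, radius 49 mm, 64 mm long, with six spokes. Origin: its centre, 170 mm above the bench, 35 mm along x from the stand's origin. x is the shaft; z turns with the wheel and points along the valve stem. Turns endlessly either way against a steady friction (about 1.5 N at a spoke's end) and stays where it is left, without coasting.
- spoke_end (a point): Free end of one of the six identical dark steel spokes (the one 30 degrees from the stem about the wheel's x, right-handed). Spokes are radial round bars, 14 mm thick, round-ended, reaching 140 mm from the wheel's centre, in its plane x = 0, without a rim; they stand 30, 90, 150, 210, 270 and 330 degrees from the stem.
- vent_stem: The brass vent valve stem, fixed on the drum midway between two spokes and much shorter and thinner than them, with a brass cap 20 mm across. Same origin and axes as the wheel; the stem runs along z from radius 47 to 88 mm. Not to be pushed.
- stem_tip (a point): Middle of the outer end of the valve stem, 88 mm from the wheel's centre.
- beaker: empty clear glass beaker, 60 mm across, 65 mm high, beside the mixer; a bystander. Origin: centre of its underside.
- screw_cap: loose blue plastic screw cap ring, 42 mm across, 16 mm high, near the mixer; a bystander. Origin: centre of its underside.
- sample_jar: white plastic jar, 48 mm across, 60 mm high, near the mixer; a bystander. Origin: centre of its underside.
- amber_bottle: amber glass bottle, 72 mm across, 160 mm high; a bystander. Origin: centre of its underside.
- wash_bottle: white plastic bottle, 64 mm across, 150 mm high; a bystander. Origin: centre of its underside.
- funnel: clear plastic funnel standing mouth down, 80 mm across, 85 mm high; a bystander. Origin: centre of its underside.
- tube_rack: blue plastic tube rack, 90 x 210 mm, 101 mm high with its capped tubes; a bystander. Origin: centre of its underside.

How it is judged:
By the outcome, as a careful person would: the job done as asked, in the order asked, and still so for the second after the job is handed in, with the robot touching nothing.
It also fails if it takes over 67 s, if anything falls off the work surface, if the arm or the gripper's body presses on something with over 40 N, if the wrist force passes 120 N, or if a joint passes its speed limit or range.

## Robot

A 7-joint arm with a two-finger parallel gripper is mounted at the origin on the work surface. World frame = base frame: x ahead of the robot, y to its left, z up, the work surface at z = 0. Lengths are in mm, angles in rad, forces in N, time in s.
With the tool pointing down it reaches from about 350 to 900 mm from the base axis. Payload 19.9 kg.
Tool frame: the origin (TCP) lies at the very end of the fingers, on their centre line; the grasp point (between the pads) lies 19 mm behind it; y points along the fingers, z is the direction in which the jaws open and shut, and the axes are right-handed (so a half turn about y gives the same grasp; the last joint's range is limited). The gripper opens to 94 mm and grips with 3 to 60 N. Pads are 16 mm wide; open, the fingers measure 119 mm over their backs; the gripper's body (75 mm by 177 mm) begins 78 mm behind the grasp point.
Start: joints at [1.29, 0.417, -0.01, 1.614, 0.005, 1.111, -0.053], TCP at [147.83, -607.244, 205.425] pointing down, gripper open.
Joint ranges: [-2.81, 2.81], [-0.39, 2.02], [-1.27, 1.25], [0.06, 2.57], [-1.19, 4.33], [0.19, 2], [-2.82, 2.82]. Speed limits (rad/s): [1.89, 1.89, 2.39, 2.39, 3.01, 3.01, 3.01].

## Interface

Orientations are given as a unit quaternion [w, x, y, z].
In Python, from cell import arm gives the robot as it stands.
- The arm moves only by the shell command python3 -m creep 'ROWS' [FORCE]. ROWS is JSON, a list of rows, each a list of 7 numbers: the shift along the tool's x, y, z in m, then the turn, a rotation vector about the tool's x, y, z in degrees, then the finger opening in m, from 0 to 0.094. In form: [[tx, ty, tz, ax, ay, az, grip], ...]. A call has 1 to 8 rows; each row is the pose to reach, as a shift and turn from the pose commanded when the call began, along the tool's axes at that moment; what a row does not reach only later rows make up. A row lasts 1/8 s, in which the tool goes at most 62.5 mm and 10.7 degrees, less where a joint would pass 70% of its speed; a pose out of reach is approached as far as the arm can. A call with a gripper value outside its range is refused whole. The fingers move at their own pace and stop on an object; FORCE is the grip in N (left out, the last holds). Time passes only in rows, so rows that repeat a pose let the fingers close. It gives the time, the measured TCP pose, the force and the opening at its end, in the units of the state.
- arm.sense(): the state, without advancing time (a new reading comes with each control period).
- arm.snapshot(name): name is "side" or "top" or "wrist"; returns a dict with "frame" (480x640x3 uint8, blue, green, red), "fx", "fy", "cx", "cy" (pixels), "k1" (the pictures are not rectified: a ray, as slopes to the right and down, at radius r is drawn at 1 + k1 r^2 times it, then the intrinsics apply), "cam_to_world" (4x4, takes a point from camera to world coordinates). Camera axes: x right, y down, z forward; pixel columns grow to the right and rows downward; lengths in mm; the calibration is good to about 2 mm. A picture is of the moment at which its call begins. There is no depth.
- arm.finish_job(): hands the job in, once; it reports no verdict.
The state is a dict: "clock": time; "joints": joint angles; "joint_velocities": joint speeds; "joint_efforts": joint torques, N m; "tool_pos": TCP position; "tool_rot": TCP orientation; "force": force on the tool from outside, world axes, zero at the start; "wrist_torque": the same for the moment, N m; "opening": finger opening in mm.
Only numpy, scipy, OpenCV 4.12 (cv2) and the standard library are available. Lean on these libraries where they do the work, as an engineer would, in place of code of your own. Each camera call takes 0.05 s, during which the arm holds its last target.

## Working session

There is one attempt and no reset: what is moved stays moved. The work goes in short steps, Python scripts to look and compute and a shell command to move; the robot and the scene stay as the last step left them, time stands still between calls to the robot, and variables do not carry over. Pictures are saved under pics/ and viewed, and the job is handed in when it is done.

```bash
ls; mkdir -p pics; python3 - <<'E'
from cell import arm
import cv2,json
print(arm.sense())
for n in ("side","top","wrist"):
    s=arm.snapshot(n); cv2.imwrite(f"pics/{n}0.png",s["frame"])
    print(n,{k:(v if not hasattr(v,'tolist') else v.tolist()) for k,v in s.items() if k!="frame"})
E
```

```text
pics
{'clock': 0.0, 'joints': array([ 1.29044986,  0.41794786, -0.01028838,  1.61417433,  0.0046794 ,
        1.11068805, -0.053018  ]), 'joint_velocities': array([-0.00036448, -0.00026887, -0.00291905, -0.00015429,  0.00139788,
        0.00117996,  0.00011968]), 'joint_efforts': array([-3.67975181e-04, -8.51257324e+01,  6.38476945e-01, -4.25989151e+01,
       -4.88281867e-02,  1.84929877e-02,  9.23680136e-05]), 'tool_pos': array([ 147.7600857 , -606.89705208,  204.84158319]), 'tool_rot': array([ 0.08415562, -0.08431048,  0.70248653, -0.70165679]), 'force': array([-0.09307542,  0.68445069, -0.22979154]), 'wrist_torque': array([ 0.03791155,  0.04544111, -0.01215592]), 'opening': 93.62546974554682}
side {'fx': 558.7257483753157, 'fy': 558.7257483753157, 'cx': 313.9007073683604, 'cy': 239.91351023966283, 'k1': -0.0582597731531513, 'cam_to_world': [[-0.9855145765102913, -0.093277510450826, 0.1416344786054476, 301.37239858061037], [-0.16951357913821682, 0.516611226542993, -0.839272296157508, 1336.0930288643322], [0.005115268662783087, -0.8511240489222711, -0.524939698796602, 1011.59669977
[... 197 characters left out ...]
8039953, -0.9962784019252527, 0.0829001173744424, 388.04571891904243], [-0.9996156823134469, 0.024721804913302857, 0.012542728365505513, -5.106298516670177], [-0.014545489900789247, -0.08257226059091045, -0.996478926272128, 1770.1431576025352], [0.0, 0.0, 0.0, 1.0]]}
wrist {'fx': 339.00032186727225, 'fy': 339.00032186727225, 'cx': 321.06319359187694, 'cy': 239.6444486000016, 'k1': -0.06204378521089961, 'cam_to_world': [[0.23837456494123288, -0.9388479071613506, -0.2484797255468297, 219.3034980307356], [-0.9711714104507072, -0.23094374168451617, -0.05908535943816657, -589.423087535629], [-0.0019126714981276538, 0.2554008523781888, -0.9668333601465314, 383.788381319257], [0.0, 0.0, 0.0, 1.0]]}
```

View pics/side0.png

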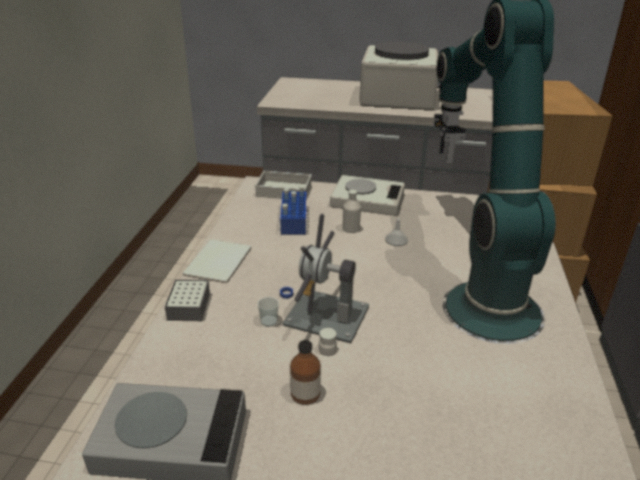

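View pics/top0.png

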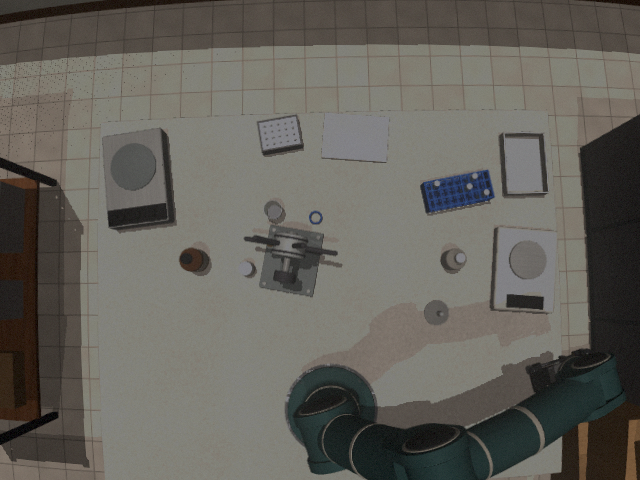

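View pics/wrist0.png

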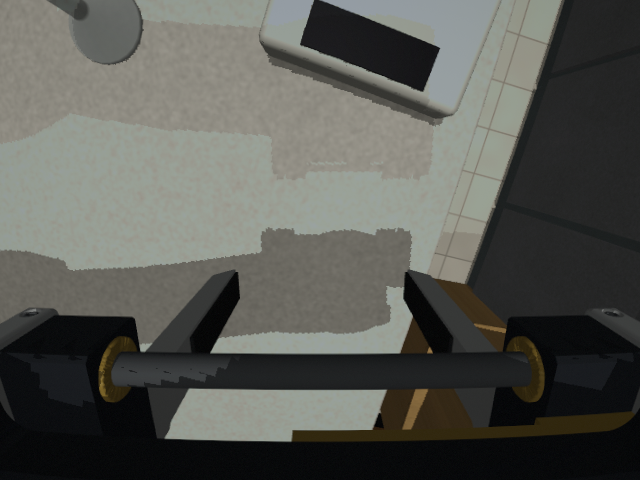

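The side view shows the mixer at about (325,285) with brass at about (309,287), below the hub, so the stem points roughly down. In the top view the mixer is at about (290,258). I'll zoom in.

```bash
python3 - <<'E'
import cv2
a=cv2.imread("pics/side0.png")[200:350,250:390]; cv2.imwrite("pics/side0c.png",cv2.resize(a,None,fx=5,fy=5,interpolation=cv2.INTER_CUBIC)[:600*2][:, :])
a=cv2.resize(a,(560,600),interpolation=cv2.INTER_CUBIC); a=cv2.convertScaleAbs(a,alpha=1.3); cv2.imwrite("pics/side0c.png",a)
b=cv2.imread("pics/top0.png")[195:305,225:355]; b=cv2.resize(b,(709,600),interpolation=cv2.INTER_CUBIC); b=cv2.convertScaleAbs(b,alpha=1.6);cv2.imwrite("pics/top0c.png",b)
E
```

```text
(no output)
```

View pics/side0c.png

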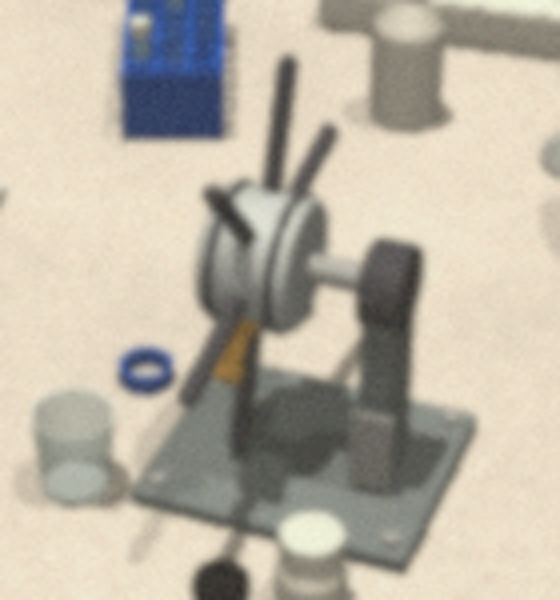

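View pics/top0c.png

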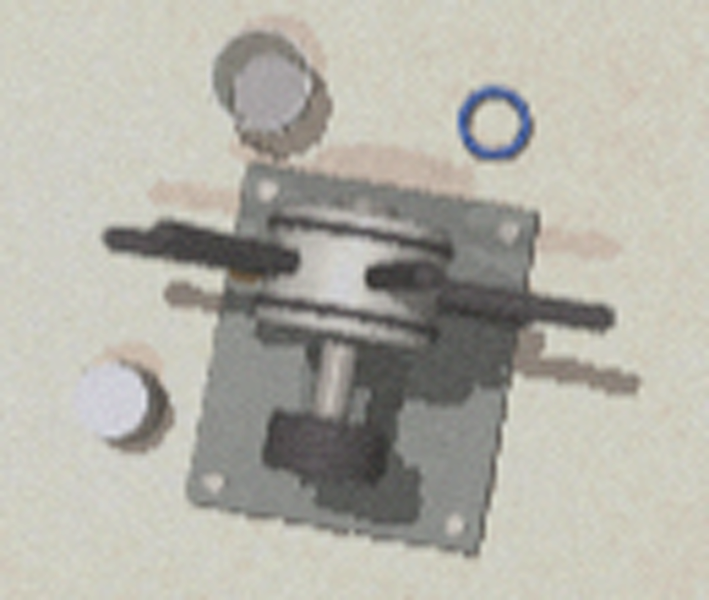

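```bash
cat > h.py <<'E'
import numpy as np, cv2
from scipy.spatial.transform import Rotation as R
from scipy.optimize import least_squares
import pickle
def proj(s,P):
    P=np.atleast_2d(P).astype(float); C=np.array(s["cam_to_world"]); q=(P-C[:3,3])@C[:3,:3]
    xy=q[:,:2]/q[:,2:]; r2=(xy**2).sum(1,keepdims=True); xy=xy*(1+s["k1"]*r2)
    return xy*[s["fx"],s["fy"]]+[s["cx"],s["cy"]]
def unproj(s,uv,z):
    uv=np.atleast_2d(uv).astype(float)
    K=np.array([[s["fx"],0,s["cx"]],[0,s["fy"],s["cy"]],[0,0,1]])
    xy=cv2.undistortPoints(uv[:,None],K,np.array([s["k1"],0,0,0,0.]))[:,0]
    C=np.array(s["cam_to_world"]); d=np.c_[xy,np.ones(len(xy))]@C[:3,:3].T; o=C[:3,3]
    return o+d*((z-o[2])/d[:,2])[:,None]
def snap(n):
    from cell import arm
    s=arm.snapshot(n); return s
def wheelT(p):  # p x,y,yaw,angle(deg)
    Rs=R.from_euler('z',p[2]).as_matrix(); c=np.array([p[0],p[1],0])+Rs@[35,0,170]
    return c,Rs@R.from_euler('x',p[3]).as_matrix(),Rs
def sp(p,k,r):
    c,Rw,_=wheelT(p); a=np.radians(30+60*k); return c+Rw@[0,-r*np.sin(a),r*np.cos(a)]
def overlay(s,p,name,box,f):
    x0,y0,x1,y1=box; im=cv2.resize(s["frame"][y0:y1,x0:x1],None,fx=f,fy=f,interpolation=cv2.INTER_CUBIC)
    im=cv2.convertScaleAbs(im,alpha=1.4)
    t=lambda P:tuple(int(v) for v in (proj(s,P)[0]+.5-[x0,y0])*f)
    c,Rw,Rs=wheelT(p)
    for k in range(6):
        cv2.line(im,t(sp(p,k,49)),t(sp(p,k,140)),(0,255,0),1); cv2.putText(im,str(k),t(sp(p,k,145)),0,.6,(0,0,255),2)
    cv2.line(im,t(c+Rw@[0,0,47]),t(c+Rw@[0,0,88]),(255,0,255),2)
    q=[np.array([p[0],p[1],0])+Rs@[a*100,b*85,14] for a,b in((1,1),(1,-1),(-1,-1),(-1,1))]
    for i in range(4): cv2.line(im,t(q[i]),t(q[(i+1)%4]),(255,255,0),1)
    cv2.imwrite(name,im)
E
python3 - <<'E'
from h import *
T=snap("top");S=snap("side");pickle.dump((T,S),open("s0.pkl","wb"))
uv=np.array([(245,168),(540,212),(475,555),(190,498)])/5.454+[225,195]
q=unproj(T,uv,14);print(q.round(1)); print([np.linalg.norm(q[i]-q[(i+1)%4]).round(1) for i in range(4)])
ctr=q.mean(0);d=(q[0]+q[1]-q[2]-q[3]);yaw=np.arctan2(d[1],d[0]);print(ctr,np.degrees(yaw))
# small objects
for n,u,z in(("beaker",(266,90),65),("cap",(495,122),16),("jar",(115,400),60)):
    print(n,unproj(T,np.array(u)/5.454+[225,195],z).round(0))
for n,u,z in(("amber",(187,258),160),("wash",(456,255),150),("funnel",(437,312),85),("rack",(458,190),101)):
    print(n,unproj(T,u,z).round(0))
p=[ctr[0],ctr[1],yaw,np.radians(180)]
# stem side pixel
for a in range(150,240,10):
    c,Rw,_=wheelT([*p[:3],np.radians(a)]); print(a,proj(S,c+Rw@[0,0,88]).round(1),proj(T,c+Rw@[0,0,88]).round(1))
E
```

```text
[[576.5 174.5  14. ]
 [546.9   5.5  14. ]
 [351.9  47.2  14. ]
 [387.8 209.4  14. ]]
[np.float64(171.6), np.float64(199.3), np.float64(166.1), np.float64(191.9)]
[465.78328707 109.16639704  14.        ] -11.27993328755945
beaker [[615. 157.  65.]]
cap [[599.  30.  16.]]
jar [[443. 245.  60.]]
amber [[474. 403. 160.]]
wash [[ 464. -376.  150.]]
funnel [[ 298. -327.   85.]]
rack [[ 662. -402.  101.]]
150 [[322.5 276.6]] [[306.2 250.4]]
160 [[320.8 281.1]] [[301.7 249.8]]
170 [[318.9 285.2]] [[296.9 249. ]]
180 [[317.  288.6]] [[292.  248.1]]
190 [[315.  291.3]] [[286.9 247.2]]
200 [[313.1 293.2]] [[282.  246.3]]
210 [[311.2 294.2]] [[277.2 245.4]]
220 [[309.5 294.2]] [[272.8 244.4]]
230 [[308.1 293.2]] [[268.8 243.5]]
```

```bash
python3 - <<'E'
from h import *
T,S=pickle.load(open("s0.pkl","rb"))
p=[465.8,109.2,np.radians(-11.3),np.radians(230)]
for k in range(6): print(k,sp(p,k,138).round(0),proj(S,sp(p,k,138)).round(1),proj(T,sp(p,k,138)).round(1))
overlay(S,p,"pics/ovS.png",(250,200,390,350),4);overlay(T,p,"pics/ovT.png",(225,195,355,305),5.4)
a=np.vstack([cv2.resize(cv2.imread("pics/ovS.png"),(400,428)),]);b=cv2.resize(cv2.imread("pics/ovT.png"),(400,338));b=cv2.copyMakeBorder(b,0,90,0,0,0)
cv2.imwrite("pics/ov0.png",np.hstack([a,b]))
E
```

```text
0 [527. 236. 146.] [[298.1 298.2]] [[244.6 238.7]]
1 [518. 189. 276.] [[304.8 245.5]] [[254.6 237.7]]
2 [491.  56. 300.] [[324.  212.3]] [[304.3 245.9]]
3 [473. -31. 194.] [[334.1 230.7]] [[337.1 253.9]]
4 [483.  15.  64.] [[327.7 276.6]] [[321.1 253.5]]
5 [509. 149.  40.] [[310.8 310.4]] [[277.8 246.4]]
```

View pics/ov0.png

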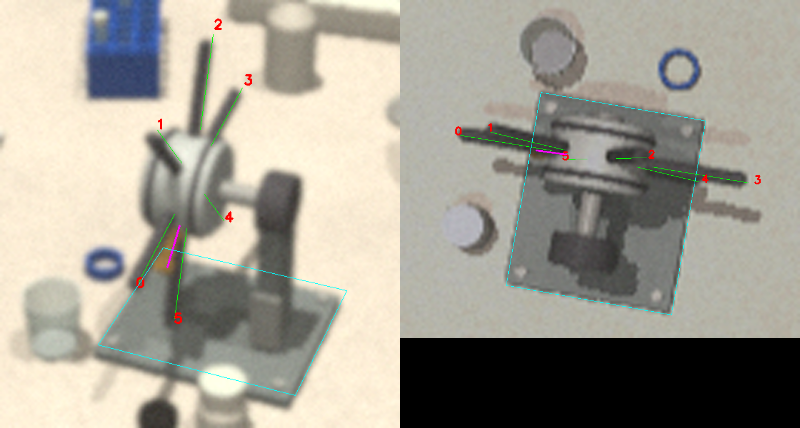

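```bash
cat >> h.py <<'E'
def fit(obs,p0,off=True):
    # obs list of (snap, cam index, point fn(p), uv)
    def f(v):
        p=v[:4]; r=[]
        for s,ci,fn,uv in obs: r+=list(proj(s,fn(p))[0]+(v[4+2*ci:6+2*ci])-uv)
        return np.r_[r,v[4:]/2*off*1.0 if off else v[4:]*1e3]
    o=least_squares(f,np.r_[p0,0,0,0,0],x_scale=np.r_[1,1,.01,.01,1,1,1,1],loss='soft_l1'); return o.x,o.fun
def corner(a,b): return lambda p: np.array([p[0],p[1],0])+R.from_euler('z',p[2]).as_matrix()@[100*a,85*b,14]
E
python3 - <<'E'
from h import *
T,S=pickle.load(open("s0.pkl","rb"))
t=lambda u:np.array(u)/5.454+[225,195]-.4
s=lambda u:np.array(u)/4+[250,200]-.4
sf=lambda k,r=137:(lambda p:sp(p,k,r))
C=[(1,1),(1,-1),(-1,-1),(-1,1)]
obs=[(T,0,corner(*c),t(u)) for c,u in zip(C,[(245,168),(540,212),(475,555),(190,498)])]
obs+=[(S,1,corner(*c),s(u)) for c,u in zip(C[1:]+C[:1],[(235,366),(475,415),(403,563),(137,488)]) if c!=(1,-1)] if 0 else [(S,1,corner(*c),s(u)) for c,u in(((-1,-1),(475,415)),((-1,1),(403,563)),((1,1),(137,488)))]
obs+=[(T,0,sf(0),t((112,238))),(T,0,sf(3),t((607,317)))]
obs+=[(S,1,sf(k),s(u)) for k,u in((2,(288,64)),(3,(328,133)),(1,(212,194)),(0,(190,396)),(5,(240,448)))]
v,f=fit(obs,[465.8,109.2,np.radians(-11.3),np.radians(230)])
print(v.round(3),np.degrees(v[2:4]));print(f.round(1))
np.save("p.npy",v)
c,Rw,Rs=wheelT(v[:4]);print(c,Rs[:,0])
for k in range(6): print(k,sp(v[:4],k,140).round(0))
E
```

```text
[ 4.69638e+02  1.09270e+02 -1.95000e-01  4.00500e+00 -3.16000e-01
  6.63000e-01 -4.78000e-01  1.95200e+00] [-11.18892208 229.47269785]
[ 0.5 -1.4 -0.3 -0.3  0.7  0.  -0.8  1.   0.6 -0.2  0.8 -0.4 -1.9  0.7
 -0.5 -0.   0.4  0.3  0.2 -1.1  0.5 -0.4  0.2 -0.2 -0.7  1.5 -0.5  0.1
 -0.2  0.3 -0.2  1. ]
[503.97264165 102.47796834 170.        ] [ 0.98099269 -0.19404468 -0.        ]
0 [531. 238. 144.]
1 [522. 192. 276.]
2 [495.  57. 302.]
3 [477. -33. 196.]
4 [486.  13.  64.]
5 [513. 148.  38.]
```

```bash
cat >> h.py <<'E'
def goal(phi,r,tilt,gap=0,zsign=1,dx=0):
    """TCP pose: on ray phi(deg, wheel frame, 0=up, 90=-y) at radius r, offset gap mm to smaller phi; tilt deg = tool axis lean to -y"""
    v=np.load("p.npy")[:4]; c,_,Rs=wheelT(v); a=np.radians(phi); t=np.radians(tilt)
    pos=c+Rs@[dx,-r*np.sin(a)+gap*np.cos(a),r*np.cos(a)+gap*np.sin(a)]
    y=Rs@[0,np.sin(t),-np.cos(t)]; z=Rs[:,0]*zsign; x=np.cross(y,z)
    return pos,np.c_[x,y,z]
def rel(g,cur=None):
    from cell import arm
    if cur is None:
        s=arm.sense(); q=s["tool_rot"]; cur=(np.array(s["tool_pos"]),R.from_quat([*q[1:],q[0]]).as_matrix())
    return cur[1].T@(g[0]-cur[0])/1000, np.degrees(R.from_matrix(cur[1].T@g[1]).as_rotvec())
E
python3 - <<'E'
from h import *
from cell import arm
s=arm.sense(); q=s["tool_rot"]; print(R.from_quat([*q[1:],q[0]]).as_matrix().round(3))
for zs in(1,-1):
    g=goal(0,240,0,0,zs); print(g[0].round(0),*[a.round(3) for a in rel(g)])
E
```

```text
[[-0.972 -0.     0.237]
 [-0.237  0.001 -0.972]
 [ 0.    -1.    -0.001]]
[504. 102. 410.] [-0.514 -0.205 -0.605] [ 3.2000e-02 -6.5131e+01 -1.5000e-02]
[504. 102. 410.] [-0.514 -0.205 -0.605] [1.70000e-02 1.14869e+02 3.60000e-02]
```

```bash
python3 -m creep '[[0,-0.05,0,0,0,0,0],[0,-0.1,0,0,0,0,0],[0,-0.15,0,0,0,0,0],[-0.03,-0.19,-0.03,0,0,0,0],[-0.06,-0.205,-0.07,0,-6,0,0],[-0.09,-0.205,-0.11,0,-12,0,0],[-0.12,-0.205,-0.145,0,-18,0,0],[-0.15,-0.205,-0.18,0,-24,0,0]]' 10; python3 - <<'E'
from h import *
from cell import arm
s=arm.sense();print(s["joints"].round(2),s["opening"])
g=goal(0,240,0,0,1); print(g[0].round(0),*[a.round(3) for a in rel(g)])
E
```

```text
clock: 1.25
tool_pos: [251.5, -395.4, 410.5]
tool_rot: [-0.229, 0.23, -0.669, 0.669]
force: [0.6, -0.3, 0.2]
opening: 17.2
[ 1.11  0.01 -0.17  1.67  0.    1.47  0.03] 17.18019986261281
[504. 102. 410.] [-0.505  0.    -0.238] [-5.000e-03 -4.093e+01  1.600e-02]
```

```bash
python3 -m creep '[[-0.05,0,-0.03,0,-5,0,0],[-0.1,0,-0.055,0,-10,0,0],[-0.15,0,-0.08,0,-15,0,0],[-0.2,0,-0.105,0,-20,0,0],[-0.25,0,-0.13,0,-25,0,0],[-0.3,0,-0.155,0,-30,0,0],[-0.35,0,-0.175,0,-35,0,0],[-0.4,0,-0.195,0,-41,0,0]]' 10; python3 - <<'E'
from h import *
from cell import arm
s=arm.sense();print(s["joints"].round(2),s["opening"])
g=goal(0,200,0,0,1); print(g[0].round(0),*[a.round(3) for a in rel(g)])
E
```

```text
clock: 2.25
tool_pos: [448.9, 3.6, 410.7]
tool_rot: [-0.449, 0.449, -0.546, 0.547]
force: [-0.3, -0.6, 0.8]
opening: 0.5
[ 0.67 -0.03 -0.72  1.69 -0.02  1.47 -0.24] 0.5302906220795605
[504. 102. 370.] [-0.108  0.041  0.035] [-0.044  0.032  0.016]
```

```bash
python3 -m creep '[[-0.04,0,0.01,0,0,0,0],[-0.08,0.01,0.025,0,0,0,0],[-0.108,0.03,0.035,0,0,0,0],[-0.108,0.041,0.035,0,0,0,0],[-0.108,0.041,0.035,0,0,0,0]]' 10; python3 - <<'E'
from h import *
from cell import arm
s=arm.sense();print(s["joints"].round(2),s["opening"])
W=snap("wrist");S=snap("side");p=np.load("p.npy")[:4]
pickle.dump((W,S),open("s1.pkl","wb"))
cv2.imwrite("pics/w1.png",W["frame"])
overlay(W,p,"pics/w1o.png",(0,0,640,480),1)
overlay(S,p,"pics/s1o.png",(230,130,390,350),2.7)
E
```

```text
clock: 2.88
tool_pos: [503.5, 100.4, 368.9]
tool_rot: [0.448, -0.449, 0.547, -0.547]
force: [0.4, 0.0, 0.4]
opening: 0.5
[ 0.49  0.17 -0.85  1.63  0.13  1.4  -0.57] 0.45216548081154795
```

View pics/w1o.png

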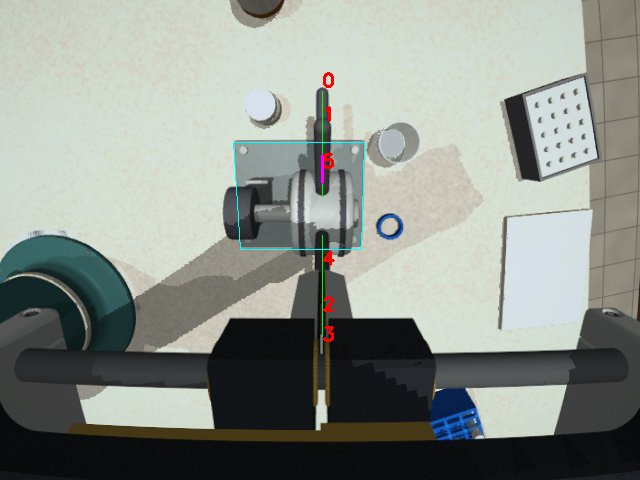

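View pics/s1o.png

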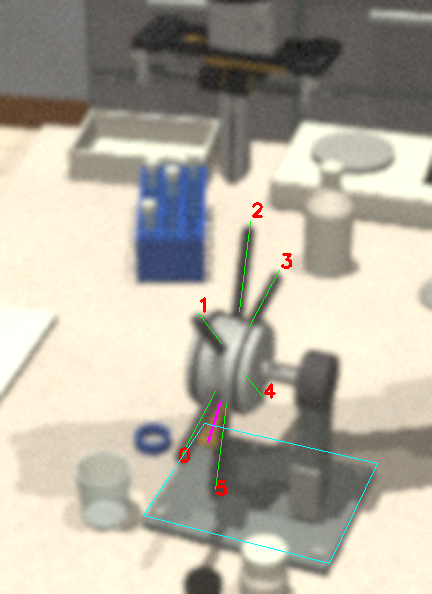

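The wrist overlay matches the picture closely: the spoke line runs along column 322 and the plate outline fits. Next I'll plan the descent and the first stroke.

```bash
cat >> h.py <<'E'
def show(gs):
    for g in gs:
        a,b=rel(g); print(a.round(4),b.round(1))
E
python3 - <<'E'
from h import *
show([goal(0,115,0,0)])
E
```

```text
[-0.0023  0.0851 -0.0004] [-0.  -0.2  0. ]
```

```bash
python3 -m creep '[[0,0.02,0,0,0,0,0],[0,0.04,0,0,0,0,0],[0,0.06,0,0,0,0,0],[0,0.075,0,0,0,0,0],[0,0.084,0,0,0,0,0],[0,0.084,0,0,0,0,0]]' 10; python3 - <<'E'
from h import *
from cell import arm
s=arm.sense();print(s["joints"].round(2))
for phi in np.arange(19.5,86,8.2):
    t=(phi-19.5)*.5; g=goal(phi,112,t,7+8*np.cos(np.radians(phi-t)))
    print(round(phi,1),end=' ');show([g])
E
```

```text
clock: 3.72
tool_pos: [503.9, 100.8, 285.4]
tool_rot: [0.448, -0.448, 0.547, -0.547]
force: [0.0, 0.4, 0.2]
opening: 0.1
[ 0.47  0.23 -0.84  1.76  0.18  1.23 -0.62]
19.5 [ 0.022   0.005  -0.0001] [ 0.  -0.1  0. ]
27.7 [ 0.0377  0.0096 -0.0001] [ 0.  -0.1  4.1]
35.9 [ 0.0526  0.0164 -0.0001] [ 0.  -0.1  8.2]
44.1 [ 0.0664  0.0254 -0.    ] [ 0.  -0.1 12.3]
52.3 [0.0787 0.0363 0.    ] [-0.  -0.1 16.4]
60.5 [0.0894 0.0489 0.    ] [-0.  -0.1 20.5]
68.7 [0.0981 0.0629 0.0001] [-0.  -0.1 24.6]
76.9 [1.047e-01 7.800e-02 1.000e-04] [-0.  -0.1 28.7]
85.1 [1.089e-01 9.400e-02 1.000e-04] [-0.  -0.1 32.8]
```

```bash
python3 -m creep '[[0.01,0.002,0,0,0,0,0],[0.018,0.004,0,0,0,0,0],[0.025,0.006,0,0,0,1,0],[0.033,0.008,0,0,0,2.5,0],[0.041,0.011,0,0,0,5,0],[0.05,0.015,0,0,0,7.5,0],[0.058,0.02,0,0,0,10,0],[0.066,0.0255,0,0,0,12.3,0]]'; python3 - <<'E'
from h import *
from cell import arm
s=arm.sense();print(s["joints"].round(2))
S=snap("side");W=snap("wrist");p=np.load("p.npy")[:4];p[3]=np.radians(229.5+24.6)
overlay(S,p,"pics/s2o.png",(230,130,390,350),2.7)
overlay(W,p,"pics/w2o.png",(0,0,640,480),1)
for phi in np.arange(44.1,86,5.125):
    t=(phi-19.5)*.5; g=goal(phi,112,t,7+8*np.cos(np.radians(phi-t)))
    print(round(phi,1),end=' ');show([g])
E
```

```text
clock: 4.72
tool_pos: [491.0, 35.7, 260.0]
tool_rot: [0.505, -0.386, 0.592, -0.496]
force: [-0.8, 2.4, 0.9]
opening: 0.5
[ 0.75  0.17 -0.81  1.89 -0.1   1.08 -0.21]
44.1 [-0.0016 -0.0003 -0.0001] [-0.  -0.3 -0. ]
49.2 [ 0.0076  0.0044 -0.0001] [-0.  -0.3  2.5]
54.4 [ 0.0162  0.01   -0.0001] [-0.  -0.3  5.1]
59.5 [ 0.0243  0.0163 -0.    ] [-0.1 -0.3  7.6]
64.6 [0.0319 0.0234 0.    ] [-0.1 -0.3 10.2]
69.7 [0.0387 0.0311 0.0001] [-0.1 -0.3 12.8]
74.8 [0.0448 0.0395 0.0001] [-0.1 -0.3 15.3]
80.0 [0.0502 0.0483 0.0001] [-0.1 -0.3 17.9]
85.1 [0.0547 0.0576 0.0001] [-0.1 -0.3 20.5]
```

View pics/s2o.png

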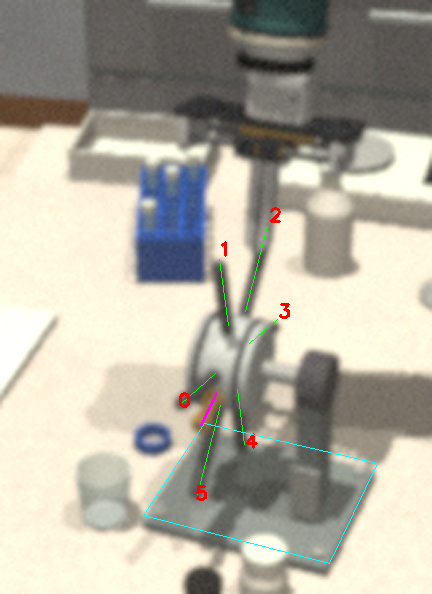

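View pics/w2o.png

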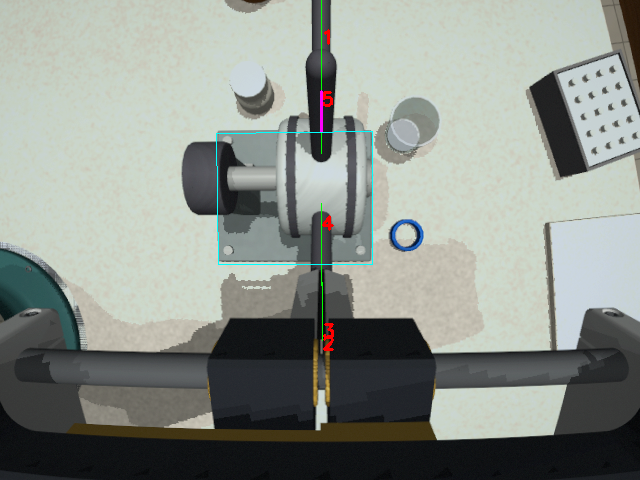

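The wheel has turned with the push by about 25°. The plate still lines up and the force is about 2.5 N. I'll continue the stroke.

```bash
python3 -m creep '[[0.008,0.0045,0,0,0,2.5,0],[0.0165,0.01,0,0,0,5,0],[0.0245,0.0165,0,0,0,7.6,0],[0.032,0.0235,0,0,0,10.2,0],[0.039,0.031,0,0,0,12.8,0],[0.045,0.0395,0,0,0,15.3,0],[0.0505,0.0485,0,0,0,17.9,0],[0.055,0.0575,0,0,0,20.5,0]]'; python3 -m creep '[[0,0,0,0,0,0,0],[-0.01,-0.01,0,0,0,0,0],[-0.01,-0.04,0,0,0,0,0],[-0.01,-0.08,0,0,0,-3,0],[-0.01,-0.12,0,0,0,-6,0],[-0.01,-0.12,0,0,0,-8,0]]';  python3 - <<'E'
from h import *
from cell import arm
s=arm.sense();print(s["joints"].round(2))
S=snap("side");W=snap("wrist");p=np.load("p.npy")[:4];p[3]=np.radians(229.5+65.6)
overlay(S,p,"pics/s3o.png",(230,130,390,350),2.7)
overlay(W,p,"pics/w3o.png",(0,0,640,480),1);pickle.dump((W,S),open("s3.pkl","wb"))
show([goal(0,200,0),goal(0,115,0)])
E
```

```text
clock: 5.82
tool_pos: [483.0, -4.2, 192.2]
tool_rot: [0.585, -0.275, 0.651, -0.398]
force: [0.3, 1.3, 0.4]
opening: 0.1
clock: 6.58
tool_pos: [472.8, -60.5, 301.6]
tool_rot: [0.555, -0.321, 0.628, -0.441]
force: [-0.2, 0.5, -0.8]
opening: 0.3
[ 1.07  0.16 -0.79  1.85 -0.33  1.23  0.21]
[-0.1786  0.0042  0.0003] [ -0.1   0.  -24.6]
[-1.432e-01  8.150e-02  1.000e-04] [ -0.1   0.  -24.6]
```

View pics/s3o.png

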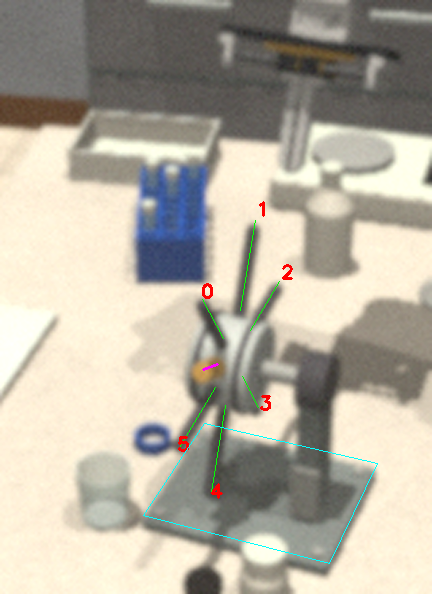

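View pics/w3o.png

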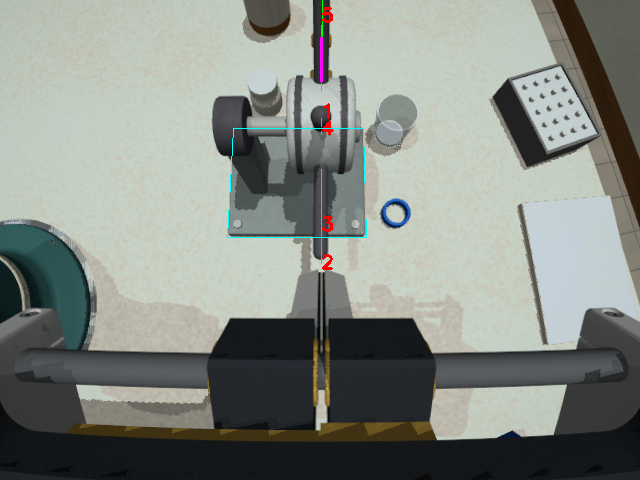

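```bash
python3 - <<'E'
from h import *
W,S=pickle.load(open("s3.pkl","rb"));p=np.load("p.npy")[:4]
for a in range(288,304,2):
    p[3]=np.radians(a); print(a,proj(W,sp(p,1,133)).round(1),proj(W,sp(p,2,140)).round(1),proj(S,sp(p,1,137)).round(1))
im=cv2.resize(W["frame"][60:280,260:385],None,fx=2.7,fy=2.7,interpolation=cv2.INTER_CUBIC);cv2.imwrite("pics/w3c.png",im)
E
```

```text
288 [[321.5  92.6]] [[321.  257.9]] [[321.9 212.8]]
290 [[321.5 100. ]] [[321.  259.5]] [[322.4 212.5]]
292 [[321.4 107.5]] [[320.9 261. ]] [[323.  212.3]]
294 [[321.4 114.9]] [[320.9 262.2]] [[323.6 212.2]]
296 [[321.4 122.3]] [[320.9 263.2]] [[324.1 212.1]]
298 [[321.4 129.7]] [[320.9 264. ]] [[324.7 212.1]]
300 [[321.4 136.9]] [[320.9 264.6]] [[325.2 212.2]]
302 [[321.4 144.1]] [[320.9 265. ]] [[325.7 212.3]]
```

View pics/w3c.png

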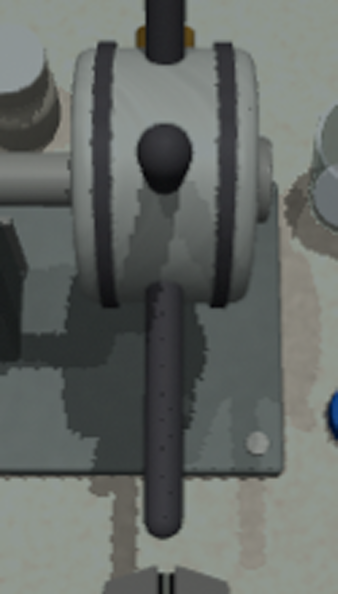

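```bash
python3 -m creep '[[-0.03,-0.02,0,0,0,-3,0],[-0.06,-0.03,0,0,0,-7,0],[-0.09,-0.03,0,0,0,-12,0],[-0.12,-0.025,0,0,0,-16,0],[-0.15,-0.015,0,0,0,-21,0],[-0.17,-0.005,0,0,0,-24.6,0],[-0.178,0.004,0,0,0,-24.6,0],[-0.178,0.004,0,0,0,-24.6,0]]'; python3 - <<'E'
from h import *
from cell import arm
s=arm.sense();print(s["joints"].round(2))
W=snap("wrist");pickle.dump(W,open("s4.pkl","wb"));p=np.load("p.npy")[:4]
for a in (292,294,296): p[3]=np.radians(a); print(a,proj(W,sp(p,0,133)).round(1),proj(W,p[:3] if 0 else wheelT(p)[0]+wheelT(p)[1]@[0,0,88]).round(1))
p[3]=np.radians(294);overlay(W,p,"pics/w4.png",(0,0,640,480),1)
show([goal(0,112,0)])
E
```

```text
clock: 7.68
tool_pos: [503.2, 100.6, 368.4]
tool_rot: [0.449, -0.448, 0.548, -0.545]
force: [0.1, -0.7, -0.1]
opening: 0.5
[ 0.6   0.19 -0.98  1.63  0.16  1.41 -0.59]
292 [[322.5 138.5]] [[322.4 141.7]]
294 [[322.5 143.3]] [[322.4 142.9]]
296 [[322.5 148.4]] [[322.4 144.2]]
[-0.0026  0.0867  0.0001] [ 0.1 -0.1 -0.2]
```

View pics/w4.png

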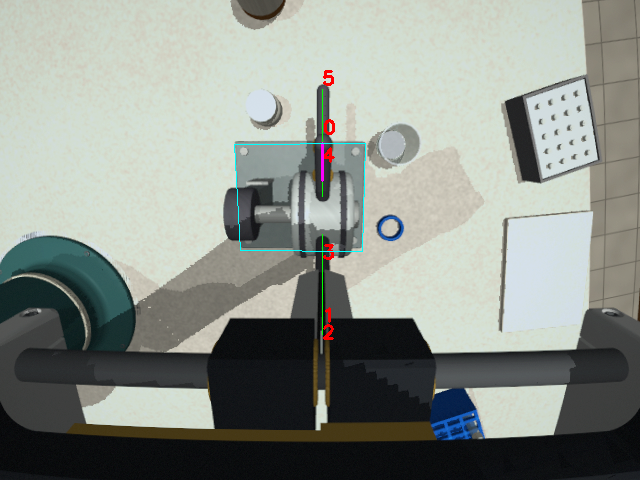

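The stand hasn't moved: its outline and the overlay agree. Descending for the second stroke.

```bash
python3 -m creep '[[0,0.02,0,0,0,0,0],[0,0.04,0,0,0,0,0],[0,0.06,0,0,0,0,0],[0,0.075,0,0,0,0,0],[0,0.085,0,0,0,0,0],[0,0.085,0,0,0,0,0]]'; python3 - <<'E'
from h import *
from cell import arm
s=arm.sense();print(s["joints"].round(2))
for phi in np.linspace(24.2,56,7):
    t=(phi-19.5)*.5; g=goal(phi,112,t,7+8*np.cos(np.radians(phi-t)))
    print(round(phi,1),end=' ');show([g])
E
```

```text
clock: 8.48
tool_pos: [503.6, 100.1, 284.1]
tool_rot: [0.449, -0.447, 0.548, -0.546]
force: [-0.7, 0.2, -0.2]
opening: 0.5
[ 0.57  0.25 -0.97  1.76  0.22  1.24 -0.65]
24.2 [ 0.0304  0.0059 -0.    ] [ 0.  -0.2  2.1]
29.5 [ 0.0404  0.0094 -0.    ] [ 0.  -0.2  4.8]
34.8 [0.05   0.0139 0.    ] [ 0.  -0.2  7.4]
40.1 [0.0592 0.0192 0.    ] [ 0.  -0.2 10.1]
45.4 [0.0678 0.0254 0.0001] [ 0.  -0.2 12.7]
50.7 [0.0759 0.0324 0.0001] [ 0.  -0.2 15.4]
56.0 [0.0832 0.0401 0.0001] [ 0.  -0.2 18. ]
```

```bash
python3 -m creep '[[0.012,0.002,0,0,0,0,0],[0.024,0.004,0,0,0,1,0],[0.034,0.007,0,0,0,3,0],[0.044,0.011,0,0,0,6,0],[0.054,0.016,0,0,0,8.6,0],[0.064,0.0222,0,0,0,11.4,0],[0.074,0.0306,0,0,0,14.6,0],[0.083,0.04,0,0,0,18,0]]'; python3 - <<'E'
from h import *
from cell import arm
s=arm.sense();print(s["joints"].round(2))
for phi in (56,60,64,68,72,76,80,83,86,88,90):
    t=(phi-19.5)*.5; g=goal(phi,112,t,7+8*np.cos(np.radians(phi-t)))
    print(round(phi,1),end=' ');show([g])
W=snap("wrist");S=snap("side");pickle.dump((W,S),open("s5.pkl","wb"));p=np.load("p.npy")[:4]
p[3]=np.radians(326);overlay(W,p,"pics/w5.png",(0,0,640,480),1)
E
```

```text
clock: 9.48
tool_pos: [487.8, 18.4, 244.5]
tool_rot: [0.53, -0.355, 0.611, -0.469]
force: [1.0, 2.6, 0.7]
opening: 0.3
[ 0.98  0.22 -0.97  1.93 -0.15  1.04 -0.1 ]
56 [ 0.0001  0.0009 -0.0004] [-0.2 -0.1 -0. ]
60 [ 0.0068  0.0052 -0.0004] [-0.2 -0.1  2. ]
64 [ 0.0132  0.0101 -0.0004] [-0.2 -0.1  4. ]
68 [ 0.0193  0.0154 -0.0004] [-0.2 -0.1  6. ]
72 [ 0.0249  0.0212 -0.0004] [-0.2 -0.1  8. ]
76 [ 0.0302  0.0273 -0.0004] [-0.2 -0.1 10. ]
80 [ 0.035   0.0338 -0.0004] [-0.2 -0.1 12. ]
83 [ 0.0382  0.0389 -0.0005] [-0.2 -0.1 13.5]
86 [ 0.0412  0.0442 -0.0005] [-0.2 -0.1 15. ]
88 [ 0.0431  0.0478 -0.0005] [-0.2 -0.1 16. ]
90 [ 0.0448  0.0514 -0.0005] [-0.2 -0.1 17. ]
```

View pics/w5.png

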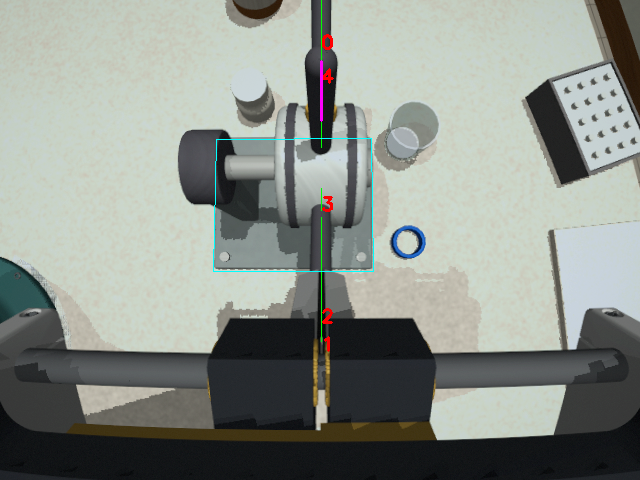

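```bash
python3 -m creep '[[0.007,0.005,0,0,0,2,0],[0.013,0.01,0,0,0,4,0],[0.019,0.0153,0,0,0,6,0],[0.025,0.021,0,0,0,8,0],[0.03,0.027,0,0,0,10,0],[0.035,0.0335,0,0,0,12,0],[0.038,0.0385,0,0,0,13.5,0],[0.04,0.042,0,0,0,14.4,0]]'; python3 - <<'E'
from h import *
from cell import arm
s=arm.sense();print(s["joints"].round(2))
for phi in (84,86,88,90,92):
    t=(phi-19.5)*.5; g=goal(phi,112,t,7+8*np.cos(np.radians(phi-t)))
    print(round(phi,1),end=' ');show([g])
W=snap("wrist");S=snap("side");T=snap("top");pickle.dump((W,S,T),open("s6.pkl","wb"));p=np.load("p.npy")[:4]
for a in (350,352,354,356,358,360,362): p[3]=np.radians(a); print(a,proj(W,sp(p,0,133)).round(1),proj(W,wheelT(p)[0]+wheelT(p)[1]@[0,0,88]).round(1),proj(S,wheelT(p)[0]+wheelT(p)[1]@[0,0,88]).round(1),proj(S,sp(p,0,137)).round(1),proj(S,sp(p,5,137)).round(1))
p[3]=np.radians(355);overlay(W,p,"pics/w6.png",(0,0,640,480),1)
overlay(S,p,"pics/s6.png",(230,130,390,350),2.7)
E
```

```text
clock: 10.58
tool_pos: [482.6, -5.3, 191.3]
tool_rot: [0.584, -0.276, 0.651, -0.399]
force: [-0.1, 0.8, 1.5]
opening: 0.7
[ 1.14  0.4  -0.98  2.   -0.3   0.93  0.18]
84 [-0.001  -0.0021  0.0001] [-0.1 -0.1 -0.4]
86 [0.0018 0.0009 0.0001] [-0.1 -0.1  0.6]
88 [0.0045 0.0039 0.0001] [-0.1 -0.1  1.6]
90 [0.007  0.007  0.0001] [-0.1 -0.1  2.6]
92 [0.0095 0.0102 0.0001] [-0.1 -0.1  3.6]
350 [[322.5  42.3]] [[322.   17.8]] [[313.9 237.5]] [[322.4 212.5]] [[303.5 245.5]]
352 [[322.5  55.7]] [[322.   21.1]] [[314.4 236.8]] [[323.  212.3]] [[304.  243.7]]
354 [[322.5  69.5]] [[322.   24.7]] [[314.8 236.1]] [[323.6 212.2]] [[304.6 242. ]]
356 [[322.5  83.3]] [[322.   28.6]] [[315.2 235.5]] [[324.1 212.1]] [[305.2 240.3]]
358 [[322.5  97.3]] [[322.   32.8]] [[315.6 234.8]] [[324.7 212.1]] [[305.8 238.6]]
360 [[322.5 111.3]] [[322.1  37.2]] [[316.  234.3]] [[325.2 212.2]] [[306.4 236.9]]
362 [[322.5 125.3]] [[322.1  41.9]] [[316.5 233.7]] [[325.7 212.3]] [[307.  235.3]]
```

View pics/w6.png

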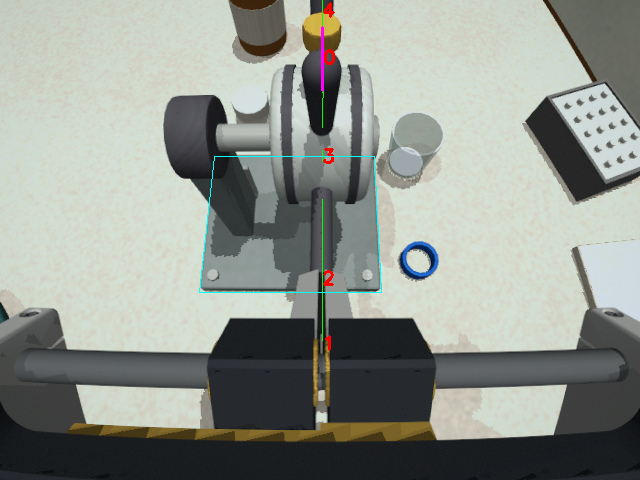

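View pics/s6.png

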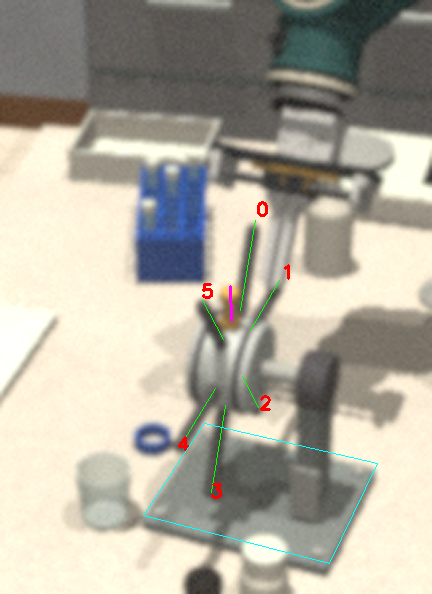

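```bash
python3 -m creep '[[0.0015,0.0015,0,0,0,0.5,0],[0.003,0.003,0,0,0,1,0],[0.0045,0.0045,0,0,0,1.5,0],[0.006,0.006,0,0,0,2.2,0],[0.007,0.007,0,0,0,2.6,0],[0.007,0.007,0,0,0,2.6,0],[0.007,0.007,0,0,0,2.6,0]]'; python3 - <<'E'
from h import *
from cell import arm
s=arm.sense()
for phi in (88,89,90,91):
    t=(phi-19.5)*.5; g=goal(phi,112,t,7+8*np.cos(np.radians(phi-t)))
    print(round(phi,1),end=' ');show([g])
W=snap("wrist");pickle.dump(W,open("s7.pkl","wb"));p=np.load("p.npy")[:4]
for a in (354,356,358,360,362): p[3]=np.radians(a); print(a,proj(W,sp(p,0,133)).round(1),proj(W,wheelT(p)[0]+wheelT(p)[1]@[0,0,88]).round(1))
im=cv2.resize(W["frame"][0:150,270:375],None,fx=4,fy=4,interpolation=cv2.INTER_CUBIC);cv2.imwrite("pics/w7.png",im)
E
```

```text
clock: 11.6
tool_pos: [482.2, -7.3, 182.0]
tool_rot: [0.593, -0.262, 0.657, -0.386]
force: [0.4, 0.2, 0.9]
opening: 0.4
88 [-0.0024 -0.0027  0.0001] [-0.1 -0.1 -0.9]
89 [-0.001  -0.0012  0.0001] [-0.1 -0.1 -0.4]
90 [0.0003 0.0003 0.0001] [-0.1 -0.1  0.1]
91 [0.0016 0.0018 0.0001] [-0.1 -0.1  0.6]
354 [[322.7  38.3]] [[322.2  10.3]]
356 [[322.7  52.3]] [[322.2  13.9]]
358 [[322.7  66.6]] [[322.2  17.7]]
360 [[322.7  81. ]] [[322.2  21.8]]
362 [[322.8  95.5]] [[322.2  26.1]]
```

View pics/w7.png

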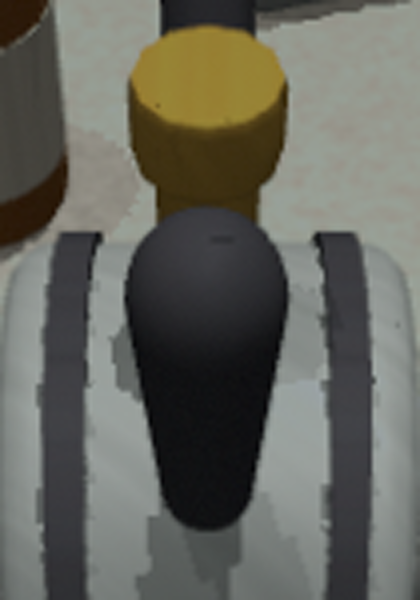

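```bash
python3 -m creep '[[0.0008,0.0008,0,0,0,0,0],[0.0014,0.0016,0,0,0,0.4,0],[0.0014,0.0016,0,0,0,0.4,0],[0.0014,0.0016,0,0,0,0.4,0]]'; python3 -m creep '[[-0.003,-0.004,0,0,0,0,0],[-0.01,-0.012,0,0,0,0,0],[-0.01,-0.04,0,0,0,0,0],[-0.01,-0.08,0,0,0,-3,0],[-0.01,-0.12,0,0,0,-6,0],[-0.01,-0.13,0,0,0,-8,0],[-0.01,-0.13,0,0,0,-8,0]]'; python3 - <<'E'
from h import *
from cell import arm
s=arm.sense();print(s["joints"].round(2))
W=snap("wrist");T=snap("top");S=snap("side");pickle.dump((W,S,T),open("s8.pkl","wb"));p=np.load("p.npy")[:4]
for a in (356,358,360,362,364): p[3]=np.radians(a); print(a,proj(W,sp(p,0,133)).round(1),proj(W,wheelT(p)[0]+wheelT(p)[1]@[0,0,88]).round(1))
cv2.imwrite("pics/w8.png",W["frame"])
show([goal(-20,240,0)])
E
```

```text
clock: 12.15
tool_pos: [482.2, -7.5, 179.9]
tool_rot: [0.594, -0.26, 0.658, -0.384]
force: [0.2, 0.4, 0.4]
opening: 0.8
clock: 13.02
tool_pos: [469.1, -73.3, 291.8]
tool_rot: [0.566, -0.305, 0.637, -0.425]
force: [-0.1, 0.6, -0.6]
opening: 0.7
[ 1.29  0.25 -1.    1.85 -0.29  1.22  0.2 ]
356 [[322.1 100.8]] [[321.9  55.6]]
358 [[322.1 108.1]] [[321.9  58.6]]
360 [[322.1 115.5]] [[321.9  61.7]]
362 [[322.1 122.8]] [[321.9  65. ]]
364 [[322.1 130. ]] [[321.9  68.4]]
[-2.801e-01  2.840e-02  1.000e-04] [  0.1  -0.1 -27.7]
```

View pics/w8.png

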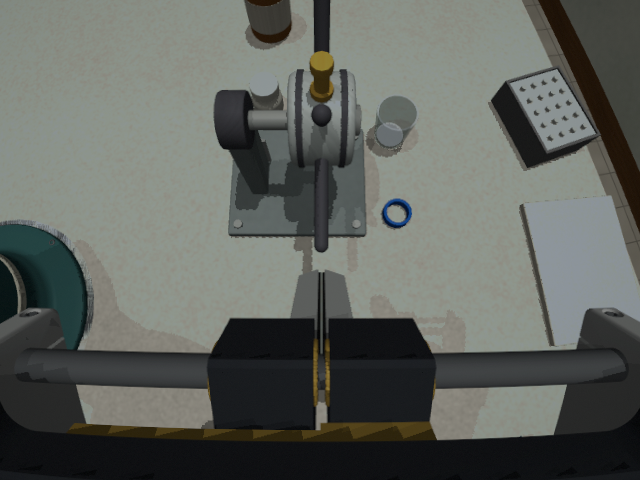

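```bash
python3 - <<'E'
from h import *
show([goal(15.5,270,0)])
E
```

```text
[-0.1596 -0.0739  0.0004] [  0.1  -0.1 -27.7]
```

```bash
python3 -m creep '[[-0.01,-0.05,0,0,0,-4,0],[-0.03,-0.09,0,0,0,-10,0],[-0.07,-0.1,0,0,0,-16,0],[-0.11,-0.09,0,0,0,-22,0],[-0.15,-0.08,0,0,0,-27.7,0],[-0.16,-0.074,0,0,0,-27.7,0],[-0.16,-0.074,0,0,0,-27.7,0],[-0.16,-0.074,0,0,0,-27.7,0]]'; python3 - <<'E'
from h import *
from cell import arm
W=snap("wrist");T=snap("top");S=snap("side");pickle.dump((W,S,T),open("s9.pkl","wb"));p=np.load("p.npy")[:4]
for a in (356,358,360,362,364): p[3]=np.radians(a); print(a,*[proj(W,sp(p,k,133)).round(1)[0] for k in(0,5,1,4)],proj(W,wheelT(p)[0]+wheelT(p)[1]@[0,0,88]).round(1)[0])
p[3]=0;print([proj(W,corner(*c)(p)).round(1)[0] for c in((1,1),(1,-1),(-1,-1),(-1,1))])
cv2.imwrite("pics/w9.png",W["frame"])
overlay(S,p,"pics/s9.png",(230,130,390,350),2.7)
im=cv2.resize(W["frame"][60:280,215:400],None,fx=2.7,fy=2.7,interpolation=cv2.INTER_CUBIC);cv2.imwrite("pics/w9c.png",im)
E
```

```text
clock: 14.18
tool_pos: [489.9, 30.0, 430.4]
tool_rot: [0.447, -0.448, 0.548, -0.547]
force: [0.2, 0.3, 0.4]
opening: 0.2
356 [321.4 213.7] [321.1  66.5] [321.6 253.9] [321.2  38.9] [321.3 144.7]
358 [321.4 217.5] [321.1  70.4] [321.7 253.1] [321.2  37.4] [321.3 147.8]
360 [321.4 221.2] [321.1  74.6] [321.7 252.1] [321.2  36.1] [321.3 151. ]
362 [321.5 224.6] [321.1  78.9] [321.7 251.1] [321.2  34.9] [321.3 154.1]
364 [321.5 227.9] [321.1  83.4] [321.7 249.9] [321.1  33.8] [321.3 157.2]
[array([360.7,  98.2]), array([358.5, 200.2]), array([245.4, 200.6]), array([240.1,  98.9])]
```

View pics/w9.png

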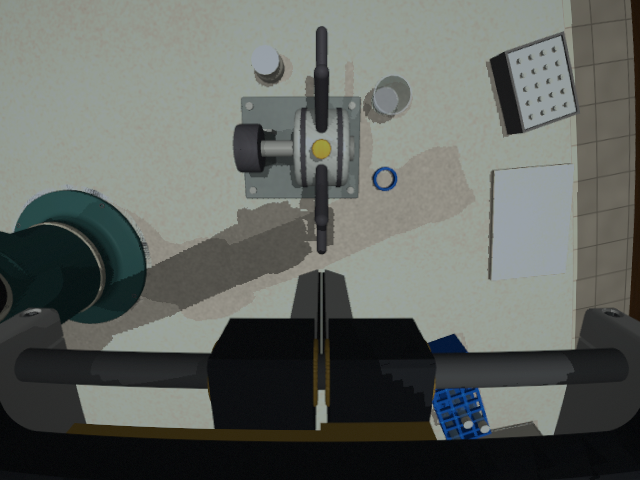

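View pics/w9c.png

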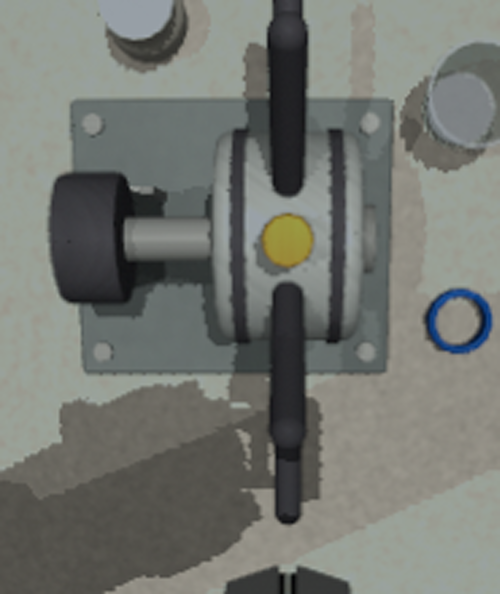

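View pics/s9.png

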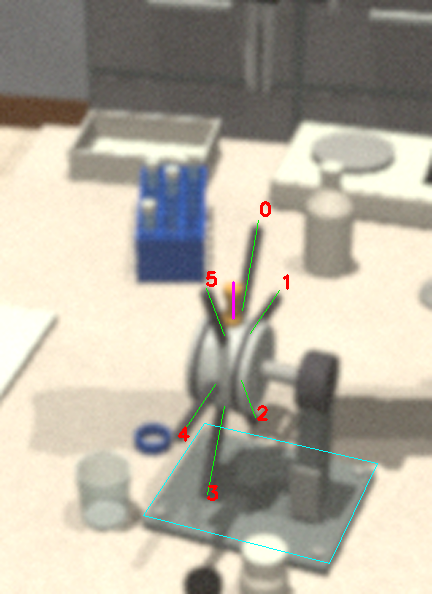

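```bash
python3 - <<'E'
from h import *
T0,S0=pickle.load(open("s0.pkl","rb"));W,S,T=pickle.load(open("s9.pkl","rb"))
# shift of patches by template matching, subpixel via phase correlation
def sh(a,b,box):
    x0,y0,x1,y1=box;g=lambda i:cv2.cvtColor(i["frame"],cv2.COLOR_BGR2GRAY).astype(np.float32)[y0:y1,x0:x1]
    return np.round(cv2.phaseCorrelate(g(a),g(b),cv2.createHanningWindow((x1-x0,y1-y0),cv2.CV_32F)),2)
for n,b in(("post",(325,255,375,330)),("plateR",(335,290,380,325)),("plateL",(270,300,320,340)),("beaker",(250,288,288,335)),("cap",(272,280,300,305)),("jar",(312,322,345,360))): print(n,*sh(S0,S,b))
im=np.hstack([cv2.convertScaleAbs(i["frame"][190:310,225:355],alpha=1.5) for i in(T0,T)]);cv2.imwrite("pics/t9.png",cv2.resize(im,None,fx=3,fy=3))
E
```

```text
Traceback (most recent call last):
ValueError: setting an array element with a sequence. The requested array has an inhomogeneous shape after 1 dimensions. The detected shape was (2,) + inhomogeneous part.
```

```bash
python3 - <<'E'
from h import *
T0,S0=pickle.load(open("s0.pkl","rb"));W,S,T=pickle.load(open("s9.pkl","rb"))
def sh(a,b,box):
    x0,y0,x1,y1=box;g=lambda i:cv2.cvtColor(i["frame"],cv2.COLOR_BGR2GRAY).astype(np.float32)[y0:y1,x0:x1]
    d,r=cv2.phaseCorrelate(g(a),g(b),cv2.createHanningWindow((x1-x0,y1-y0),cv2.CV_32F)); return np.round(d,2),round(r,2)
for n,b in(("post",(325,255,375,330)),("plateR",(335,290,380,325)),("plateL",(270,300,320,340)),("beaker",(250,288,288,335)),("cap",(272,280,300,305)),("jar",(312,322,345,360))): print(n,*sh(S0,S,b))
E
```

```text
post [-0.48  0.54] 0.66
plateR [ 0.35 -0.19] 0.87
plateL [ 0.13 -0.17] 0.74
beaker [0.06 0.  ] 1.07
cap [-0.27  0.58] 1.06
jar [-0.2   0.04] 0.97
```

The stand and bystanders haven't moved beyond about half a pixel, which is noise and shadow. The stem measures about 359.7°, and the arm is clear and still.

```bash
python3 - <<'E'
from cell import arm
s=arm.sense();print(s["clock"],abs(s["joint_velocities"]).max(),s["force"]);print(arm.finish_job())
E
```

```text
14.325 0.005625469693801174 [ 0.69725407 -0.13346876 -0.01341468]
the job is handed in; nothing more can be done
None
```

The brass stem now points straight up to within about 0.5°, and I handed the job in at 14.3 s. I did it in two gentle strokes with the closed fingertips, pushing one spoke and then the next, which turned the wheel about 130°. The measured force on the tool stayed under about 3 N, and nothing touched the stem.

**Final angle:** the last picture, from nearly overhead, gave 359.7° from the stem cap, 359.5° from one neighbouring spoke end and 360.2° from the other. These are after correcting a 1.6-pixel offset between the model and the picture. Pictures taken just before and just after the fingers backed away fit this.

**Stand and other objects:** comparing side-camera pictures from before and after, the stand, beaker, screw cap and jar shifted by 0.7 pixel at most, which is noise and shadow. I didn't check the amber bottle, wash bottle, funnel and tube rack that way; the tool passed well above them or stayed clear of them. At hand-in the arm was clear of everything and still.

**Disagreement:** the side camera's model overlay sat about 2 pixels off from the start, so I took the angle from the wrist camera.

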